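# Roll down the slats of a desk tray

## Robot

A 6-joint arm with a two-finger parallel gripper is mounted at the origin on the work surface; the furniture and walls round the work are solid. World frame = base frame: x ahead of the robot, y to its left, z up, the work surface at z = 0. Lengths are in m, angles in rad, forces in N, time in s.
With the tool pointing down it reaches from about 0.35 to 0.85 m from the base axis. Payload 8.1 kg.
Tool frame: the origin (TCP) lies between the finger pads; the fingertips stand 14 mm ahead of it and the grasp point (between the pads) lies 5 mm behind it (robot.tip_reach is the z of the fingertips in the tool frame, in m); z points along the fingers, y is the line along which they close (so a half turn about z gives the same grasp; the last joint's range is limited). The gripper opens to 93 mm and grips with 3 to 60 N. Pads are 15 mm wide; open, the fingers measure 128 mm over their backs; the gripper's body (75 mm by 188 mm) begins 65 mm behind the grasp point.
Start: joints at [-1.251, 0.13, 1.488, -0, 1.523, -0.085], TCP at [0.236, -0.552, 0.201] pointing down, gripper open.
Joint ranges: [-2.96, 2.96], [-0.89, 2.26], [0.02, 2.5], [-1.34, 4.48], [0, 2.73], [-2.66, 2.66]. Speed limits (rad/s): [2.39, 2.39, 2.79, 3.14, 3.14, 3.14].

## Interface

Orientations are given as a rotation vector (axis times angle).
In Python, from plant import robot gives the robot as it stands. The module is installed in compiled form; this text tells all that it offers.
- The arm moves only by the shell command python3 -m handwheel 'ROWS' [FORCE]. ROWS is JSON, a list of rows, each a list of 7 numbers: the closure, from -1 (fully open) to 1 (shut), then the shift along the tool's x, y, z each as a share of 100 cm, from -1 to 1, then the turn, a rotation vector about the tool's x, y, z each as a share of 180 degrees, from -1 to 1. In form: [[grip, tx, ty, tz, rx, ry, rz], ...]. A call has 1 to 20 rows; each row is the pose to reach, as a shift and turn from the pose commanded when the call began, along the tool's axes at that moment, turning the shorter way round; what a row does not reach only later rows make up. A row lasts 1/8 s, in which the tool goes at most 62.5 mm and 10.7 degrees, less where a joint would pass 70% of its speed; a pose out of reach is approached as far as the arm can. A call with a number of a shift or a turn outside -1 to 1 is refused whole. A call with a gripper value outside its range is refused whole. The fingers move at their own pace and stop on an object; FORCE is the grip in N (left out, the last holds). Time passes only in rows, so rows that repeat a pose let the fingers close. It gives the time, the measured TCP pose, the force, the opening and the grip force at its end, in the units of the state.
- robot.read_state(): the state, without advancing time (a new reading comes with each control period).
- robot.read_camera(name): name is "scene" or "top"; returns a dict with "frame" (400x640x3 uint8, red, green, blue), "fx", "fy", "cx", "cy" (pixels), "k1" (the pictures are not rectified: a ray, as slopes to the right and down, at radius r is drawn at 1 + k1 r^2 times it, then the intrinsics apply), "rvec" (rotation vector, rad) and "tvec" (3), from world to camera coordinates, as OpenCV has them. Camera axes: x right, y down, z forward; pixel columns grow to the right and rows downward; lengths in m; the calibration is good to about 2 mm. A picture is of the moment at which its call begins. There is no depth.
- robot.close_job(): hands the job in; it is judged then, once.
Trained networks look in a picture, given as the dict that the camera call returned (one of the last four; its "shot" number tells which), for a name from the list of things; names that differ only in an ending like _2 or _b are one class to them, and where a whole thing is asked for, a point or a joint stands for the part that bears it (a point fixed in the world has none). Each returns a list of dicts, best first, with "conf" (0 to 1); they miss things now and then, are a little off and sometimes report something else, mostly with a low value. They report only what shows in the picture. A call takes as long as a camera call. They do not tell look-alikes from the thing itself.
- robot.regions_of(picture, name): "mask" (400x640 bool, what is visible of it) and "rect" ([left, top, right, bottom] in pixels, round what is visible of it).
The state is a dict: "t": time; "q": joint angles; "dq": joint speeds; "joint_torque": joint torques, N m; "tool_pos": TCP position; "orientation": TCP orientation; "force": force on the tool from outside, world axes, zero at the start; "wrist_torque": the same for the moment, N m; "opening": finger opening in m; "gripper_force": force on a finger pad.
Only numpy, scipy, OpenCV 4.12 (cv2) and the standard library are available. Lean on these libraries where they do the work, as an engineer would, in place of code of your own. Each camera call takes 0.05 s, during which the arm holds its last target. There are 200 camera calls.

## Task

The slats of this new desk tray are only tacked onto their sticky pads. Take the hand roller from its rest and roll it along the tray over the whole row of slats with steady, firm pressure, about 15 N and never as much as 30 N, so that every slat is bonded fully down, then hang the roller back in its rest with its wheel clear. Let only the wheel press on the slats, and leave the glass and the other things on the desk alone.

Things in the scene. Friction and masses are not known exactly. Their poses are not given: they have to be found in the camera images.
- tray: Dark wooden tray board fixed to the desk, 196 x 120 mm, origin at the centre of its underside, z up. x runs along the row of 7 slats, y along each slat. Side battens along x, inner faces at y = +-51 mm, tops 34 mm above the desk; end stops at x = +-94 mm, 14 mm high. Slats at x = -66, -44, -22, 0, 22, 44, 66 mm, pale wood, 20.5 x 98 x 7 mm each.
- tray_mid (a point): A point on the tray's axis, 12 mm above the desk, below the middle slat. The slats lie on a cork underlay whose thickness differs from tray to tray and which may slope along x by up to 0.04 rad: the tops of slats that are fully down stand 19 to 35 mm above the desk at the middle, of untouched slats up to 3.5 mm higher. Find the true height by feel.
- slat1 (a joint): how far this slat is pressed down on its own foam pads: 0 = standing fully proud, 0.0035 m = fully home.  Slat at tray x = -66 mm. It starts to give at 8 N, is home at 13 N, stays where it is left and stops hard when home.
- slat2 (a joint): as slat1, for the slat at tray x = -44 mm
- slat3 (a joint): as slat1, for the slat at tray x = -22 mm
- slat4 (a joint): as slat1, for the slat at tray x = 0 mm
- slat5 (a joint): as slat1, for the slat at tray x = 22 mm
- slat6 (a joint): as slat1, for the slat at tray x = 44 mm
- slat7 (a joint): as slat1, for the slat at tray x = 66 mm
- roller: Hand roller, loose, 0.3 kg, upright: dark rubber wheel, 40 mm diameter, 50 mm wide, in a steel fork; above it a flat steel crown (32 x 86 x 5 mm, underside 46 mm above the origin) with an ear on each side, and an upright wooden grip. Origin at the wheel's lowest point, z up along the grip, rolls along x; axle parallel to y. Fork outside faces at y = +-30.5 mm.
- roller_grip (a point): the middle of the roller's wooden grip, 87 mm above the roller's origin, axes as the roller's; the grip is 28 mm (x) by 36 mm (y), from 61 to 113 mm above the origin, with a small dome to 120 mm
- roller_wheel (a joint): turning angle of the wheel in the fork, rad, 0 at the start, turns freely and endlessly; 50 rad per metre rolled, positive when rolling towards the roller's +x
- rest: Wooden rest for the roller, fixed to the desk: base 80 x 104 x 8 mm, origin at the centre of its underside, z up. Two posts at y = +-34 to +-46 mm, 46 mm long in x, tops 60 mm above the desk, carry the ears of the crown; the fork hangs between the posts (3.5 mm play each side) and the wheel clears the base by 6 mm.
- rest_seat (a point): middle between the tops of the rest's posts, 60 mm above the desk, where the middle of the crown's underside hangs (roller's origin 14 mm above the rest's, axes along the rest's, either way round). Flared lips on the posts guide the crown: their inner faces stand 18 mm before and behind this point in x at the foot, 22 mm at their tops, 72 mm above the desk.
- tumbler: Glass tumbler standing loose at the back of the desk, 77 mm across, 84 mm high, origin at the centre of its underside: leave it alone.
Not all that is in view belongs to the job. Leave any red look-alike of the roller alone.

How it is judged:
By the outcome, as a careful person would: the job done as asked, in the order asked, and still so for the second after the job is handed in, with the robot touching nothing.
It also fails if it takes over 72 s, if anything falls off the work surface, if the arm or the gripper's body presses on something with over 40 N, if the wrist force passes 120 N, or if a joint passes its speed limit or range.

## Working session

There is one attempt and no reset: what is moved stays moved. The work goes in short steps, Python scripts to look and compute and a shell command to move; the robot and the scene stay as the last step left them, time stands still between calls to the robot, and variables do not carry over. Pictures are saved under pics/ and viewed, at most 10 in all, crops included, and the job is handed in when it is done.

```bash
mkdir -p pics
cat > h.py <<'E'
import numpy as np, cv2
from scipy.spatial.transform import Rotation as R
from plant import robot
def shot(n): return robot.read_camera(n)
def save(p,f): cv2.imwrite('pics/'+f,cv2.cvtColor(p['frame'],cv2.COLOR_RGB2BGR))
def K(p): return np.array([[p['fx'],0,p['cx']],[0,p['fy'],p['cy']],[0,0,1.]]),np.array([p['k1'],0,0,0,0])
def proj(p,X):
    k,d=K(p); return cv2.projectPoints(np.float64(X).reshape(-1,1,3),np.float64(p['rvec']),np.float64(p['tvec']),k,d)[0].reshape(-1,2)
def at_z(p,uv,z):
    k,d=K(p); n=cv2.undistortPoints(np.float64(uv).reshape(-1,1,2),k,d).reshape(-1,2)
    M=cv2.Rodrigues(np.float64(p['rvec']))[0]; c=-M.T@np.float64(p['tvec']).ravel()
    r=np.c_[n,np.ones(len(n))]@M; return c+r*((z-c[2])/r[:,2])[:,None]
E
python3 - <<'E'
from h import *
for n in ('scene','top'):
    p=shot(n); save(p,n+'0.png')
    M=cv2.Rodrigues(np.float64(p['rvec']))[0]; print(n,p['fx'],p['k1'],-M.T@np.float64(p['tvec']).ravel())
    for o in ('tray','roller','rest','tumbler','slat1','roller_grip'):
        for r in robot.regions_of(p,o)[:3]:
            ys,xs=np.nonzero(r['mask']); print(n,o,round(r['conf'],2),np.round(r['rect']),xs.mean().round(1),ys.mean().round(1),len(xs))
s=robot.read_state(); print(s)
E
```

```text
scene 461.10484825148217 -0.13695634585999145 [ 0.85392666 -0.77305826  0.69770564]
scene tray 0.95 [294. 167. 375. 204.] 332.2 184.7 2834
scene roller 0.94 [240. 222. 277. 275.] 260.7 244.8 1137
scene roller 0.77 [299. 244. 340. 294.] 318.8 269.9 1243
scene rest 0.75 [236. 237. 291. 290.] 263.5 269.9 1253
scene tumbler 0.76 [386. 166. 416. 211.] 401.0 189.2 1231
scene tumbler 0.16 [244. 220. 277. 273.] 260.8 244.3 1072
scene slat1 0.72 [354. 168. 362. 188.] 358.6 179.1 159
scene slat1 0.71 [302. 167. 313. 191.] 306.1 178.8 180
scene slat1 0.68 [332. 164. 337. 190.] 332.5 179.0 174
scene roller_grip 0.62 [301. 243. 337. 295.] 319.0 269.9 1214
scene roller_grip 0.58 [244. 219. 277. 272.] 260.6 244.6 1121
top 487.5917928286072 -0.12963069662429857 [ 0.41293557 -0.0271864   1.02466534]
top tray 0.59 [215. 160. 286. 263.] 249.6 214.1 5340
top roller 0.96 [395. 178. 431. 215.] 409.5 198.6 715
top roller 0.77 [376. 248. 420. 274.] 397.8 258.4 868
top rest 0.78 [368. 238. 420. 283.] 390.6 261.9 1022
top tumbler 0.87 [247. 110. 285. 154.] 267.1 128.6 1360
top tumbler 0.73 [216. 163. 286. 266
[... 295 characters left out ...]
8
{'t': 0.7, 'q': array([-1.25141196e+00,  1.30391038e-01,  1.48817392e+00,  1.08975021e-05,
        1.52301515e+00, -8.53829394e-02]), 'dq': array([ 4.61414761e-05,  9.95126922e-04, -5.40839928e-04,  6.53309777e-05,
        1.00998313e-03, -9.59798786e-04]), 'joint_torque': array([ 3.95324741e-04, -5.59586585e+01, -4.91948891e+01,  7.68908649e-02,
        2.22128449e-02, -6.96493726e-05]), 'tool_pos': array([ 0.23632067, -0.55151351,  0.20145491]), 'orientation': array([3.07746270e+00, 6.31472470e-01, 1.92809994e-05]), 'force': array([-0.33498852, -0.16921133, -0.02990692]), 'wrist_torque': array([-0.01496896, -0.02690528, -0.01122466]), 'gripper_force': 0.0, 'opening': 0.09317919164267562}
```

View pics/scene0.png

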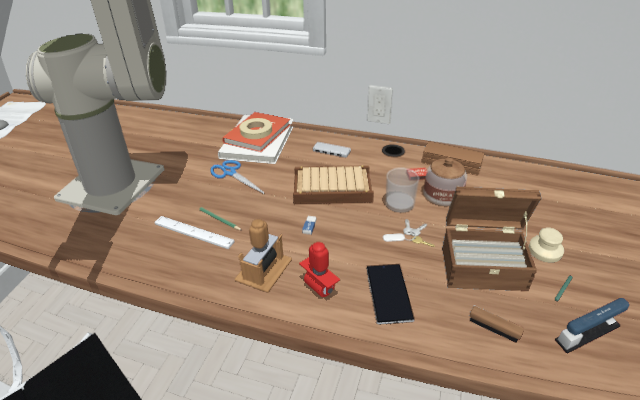

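View pics/top0.png

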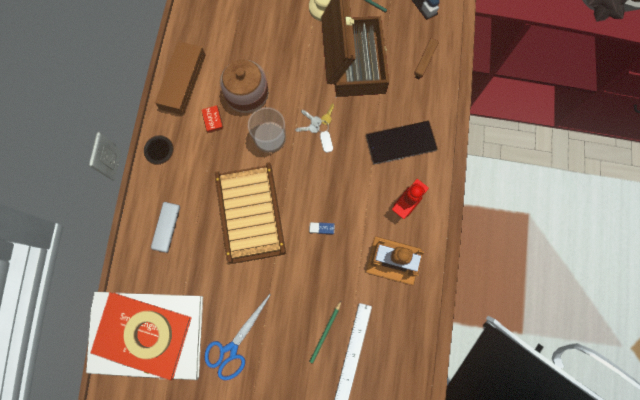

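The scene picture shows the roller hanging in its rest at about (260,250), with a red look-alike at (319,270). The tray is at (332,185) and the glass at (401,189). In the top picture the roller and rest are at (395,260), the look-alike at (410,198), the tray at (250,214) and the glass at (267,130).

```bash
cat > fit.py <<'E'
from h import *
from scipy.optimize import minimize
def box(cx,cy,cz,sx,sy,sz): return np.array([[cx+i*sx/2,cy+j*sy/2,cz+k*sz/2] for i in(-1,1) for j in(-1,1) for k in(-1,1)])
TR=[box(0,0,.007,.196,.120,.014),box(0,.0555,.017,.196,.009,.034),box(0,-.0555,.017,.196,.009,.034)]
RS=[box(0,0,.004,.08,.104,.008),box(0,.04,.03,.046,.012,.06),box(0,-.04,.03,.046,.012,.06)]
RO=[box(0,0,.0885,.028,.036,.055),box(0,0,.0485,.032,.086,.005),box(0,0,.034,.024,.061,.03)]
def sil(p,parts,v):
    m=np.zeros((1600,2560),np.uint8); c,s=np.cos(v[2]),np.sin(v[2])
    for b in parts:
        X=b@np.array([[c,s,0],[-s,c,0],[0,0,1]])+[v[0],v[1],0]
        cv2.fillConvexPoly(m,cv2.convexHull(np.round(proj(p,X)*4+1.5).astype(np.int32)),1)
    return m>0
def up(m): return cv2.resize(m.astype(np.uint8),(2560,1600),interpolation=cv2.INTER_NEAREST)>0
def fit(views,parts,v0,hull=False):
    def f(v):
        L=0
        for p,m in views:
            a=sil(p,parts,v); L-= (a&m).sum()/(a|m).sum()
        return L
    best=None
    for a in v0[2]:
        r=minimize(f,[v0[0],v0[1],a],method='Nelder-Mead',options=dict(initial_simplex=np.array([v0[0],v0[1],a])+np.array([[0,0,0],[.008,0,0],[0,.008,0],[0,0,.15]]),xatol=1e-4,fatol=1e-4,maxfev=150))
        if best is None or r.fun<best.fun: best=r
    return best.x,best.fun/len(views)
E
cat > m.py <<'E'
from fit import *
P={n:shot(n) for n in('scene','top')}
def best(n,o,near): 
    c=[r for r in robot.regions_of(P[n],o)]
    c=[r for r in c if np.hypot(*(np.argwhere(r['mask']).mean(0)[::-1]-near))<15]
    return up(c[0]['mask'])
t=[(P['scene'],best('scene','tray',(332,185))),(P['top'],best('top','tray',(250,214)))]
g0=at_z(P['top'],[[250,214]],.02)[0]; print('tray0',g0)
print('tray',fit(t,TR,(g0[0],g0[1],(1.4,1.7,-1.4))))
for q in t: print(fit([q],TR,(g0[0],g0[1],(1.4,1.7))))
g0=at_z(P['top'],[[395,262]],.02)[0]; print('rest0',g0)
u=[(P[n],best(n,'rest',a)|best(n,'roller',b)) for n,a,b in(('scene',(263,270),(260,245)),('top',(391,262),(398,258)))]
RR=RS+[b+[0,0,.014] for b in RO]
print('rest+roller',fit(u,RR,(g0[0],g0[1],(0,.3,-.3,1.3,1.6,1.9))))
for q in u: print(fit([q],RR,(g0[0],g0[1],(0,1.6))))
E
python3 m.py
```

```text
tray0 [0.5801025  0.14066992 0.02      ]
tray (array([0.58455233, 0.14273932, 0.31107888]), np.float64(-0.9631413620905727))
(array([0.58456332, 0.14211302, 0.31689556]), np.float64(-0.9482787503140967))
(array([0.5849667 , 0.14296882, 0.3164042 ]), np.float64(-0.9778359631594662))
rest0 [ 0.52261609 -0.17227145  0.02      ]
rest+roller (array([ 0.52712233, -0.17120419, -0.13727243]), np.float64(-0.914774531310397))
(array([ 0.527025  , -0.17156932, -0.10631585]), np.float64(-0.8964129825160331))
(array([ 0.52718573, -0.17068668, -0.13650396]), np.float64(-0.9368973207274555))
```

```bash
cat > go.py <<'E'
import sys
from h import *
# usage: go.py x y z yaw(tool x axis) -> shares, from measured pose
def rel(T,psi):
    s=robot.read_state(); A=R.from_rotvec(s['orientation'])
    B=R.from_matrix(np.array([[np.cos(psi),np.sin(psi),0],[np.sin(psi),-np.cos(psi),0],[0,0,-1]]))
    return np.r_[A.inv().apply(np.array(T)-s['tool_pos']),(A.inv()*B).as_rotvec()/np.pi]
if __name__=='__main__':
    v=list(map(float,sys.argv[1:])); print(np.round(rel(v[:3],v[3]),4))
E
python3 go.py .527 -.171 .2 1.434
```

```text
[ 0.417  -0.2353  0.0014  0.      0.     -0.3276]
```

```bash
python3 -m handwheel '[[-1,0.417,-0.235,0,0,0,-0.3276],[-1,0.417,-0.235,0,0,0,-0.3276],[-1,0.417,-0.235,0,0,0,-0.3276],[-1,0.417,-0.235,0,0,0,-0.3276],[-1,0.417,-0.235,0,0,0,-0.3276],[-1,0.417,-0.235,0,0,0,-0.3276],[-1,0.417,-0.235,0,0,0,-0.3276],[-1,0.417,-0.235,0,0,0,-0.3276],[-1,0.417,-0.235,0,0,0,-0.3276],[-1,0.417,-0.235,0,0,0,-0.3276],[-1,0.417,-0.235,0,0,0,-0.3276],[-1,0.417,-0.235,0,0,0,-0.3276]]'; python3 go.py .527 -.171 .096 1.434
python3 - <<'E'
from h import *
p=shot('scene');save(p,'s1.png'); print(robot.read_state()['q'])
cv2.imwrite('pics/s1.png',cv2.resize(cv2.cvtColor(p['frame'][120:320,160:440],cv2.COLOR_RGB2BGR),None,fx=2.5,fy=2.5))
E
```

```text
t: 2.6
tool_pos: [0.5266, -0.1723, 0.2015]
orientation: [2.37, 2.062, -0.0]
force: [0.0, 0.2, -0.1]
opening: 0.0929
gripper_force: 0.0
[ 0.0014  0.0002  0.1055  0.      0.     -0.0006]
[-4.08450323e-01  6.34221878e-03  1.61781445e+00 -5.37598019e-05
  1.51735528e+00 -2.70049519e-01]
```

View pics/s1.png

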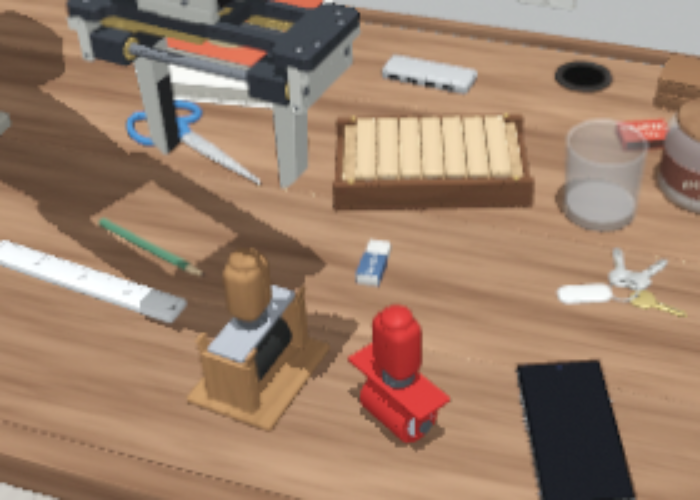

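The gripper is above the rest, with its fingers spread along the rest's short (x) axis. The roller grip is at about (247,285) in the crop and the red look-alike is well to the side. I'll descend and grip.

```bash
python3 -m handwheel '[[-1,0.0014,0,0.05,0,0,0],[-1,0.0014,0,0.08,0,0,0],[-1,0.0014,0,0.1055,0,0,0],[-1,0.0014,0,0.1055,0,0,0],[-1,0.0014,0,0.1055,0,0,0]]'
python3 -m handwheel '[[0,0,0,0,0,0,0],[1,0,0,0,0,0,0],[1,0,0,0,0,0,0],[1,0,0,0,0,0,0],[1,0,0,0,0,0,0],[1,0,0,0,0,0,0],[1,0,0,0,0,0,0],[1,0,0,0,0,0,0]]' 8
```

```text
t: 3.28
tool_pos: [0.5278, -0.1704, 0.0972]
orientation: [2.368, 2.063, 0.001]
force: [-0.2, -1.2, -0.1]
opening: 0.0933
gripper_force: 0.0
t: 4.28
tool_pos: [0.5273, -0.1699, 0.0959]
orientation: [2.368, 2.064, 0.0]
force: [0.2, 0.3, -1.2]
opening: 0.0279
gripper_force: 8.0
```

```bash
python3 -m handwheel '[[1,0,0,0,0,0,0],[1,0,0,0,0,0,0],[1,0,0,-0.02,0,0,0],[1,0,0,-0.05,0,0,0],[1,0,0,-0.09,0,0,0],[1,0,0,-0.09,0,0,0],[1,0,0,-0.09,0,0,0],[1,0,0,-0.09,0,0,0]]' 55
python3 - <<'E'
from h import *
for n in('scene','top'):
  p=shot(n)
  print(n,[(round(r['conf'],2),r['rect']) for r in robot.regions_of(p,'roller')])
  s=robot.read_state()['tool_pos']
  if n=='scene':
    u,v=proj(p,s)[0].astype(int); a=p['frame'][max(0,v-90):v+90,max(0,u-110):u+110]
    cv2.imwrite('pics/s2.png',cv2.resize(cv2.cvtColor(a,cv2.COLOR_RGB2BGR),None,fx=3,fy=3))
E
python3 go.py .5845 .1425 .19 1.884
```

```text
t: 5.28
tool_pos: [0.5261, -0.1694, 0.184]
orientation: [-2.366, -2.062, 0.002]
force: [0.1, -0.8, -2.5]
opening: 0.0276
gripper_force: 55.0
scene [(0.97, [236.6, 185.6, 270.1, 241.7]), (0.88, [299.8, 243.9, 338.8, 296.0])]
top [(0.66, [395.9, 186.6, 411.7, 212.0])]
[ 3.171e-01  1.470e-02 -5.000e-03 -5.000e-04 -3.000e-04 -1.432e-01]
```

View pics/s2.png

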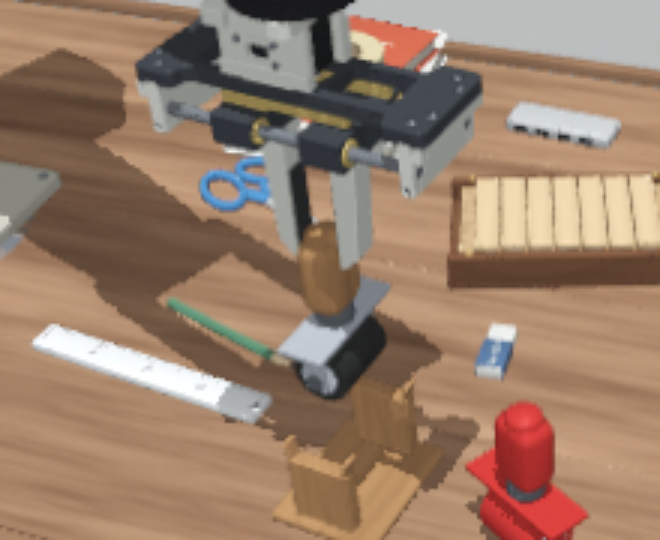

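The roller is lifted cleanly, upright between the fingers, and the empty rest is visible below it. Next I'll go above slat1.

```bash
python3 go.py .5217 .1222 .16 1.884; python3 -m handwheel '[[1,0.1,-0.02,-0.01,0,0,-0.05],[1,0.2,-0.04,-0.01,0,0,-0.1],[1,0.2776,-0.0462,-0.01,0,0,-0.1432],[1,0.2776,-0.0462,-0.01,0,0,-0.1432],[1,0.2776,-0.0462,-0.01,0,0,-0.1432],[1,0.2776,-0.0462,-0.01,0,0,-0.1432],[1,0.2776,-0.0462,-0.01,0,0,-0.1432],[1,0.2776,-0.0462,-0.01,0,0,-0.1432]]'; python3 go.py .5217 .1222 .125 1.884
```

```text
[ 0.2884 -0.0447  0.0251 -0.0005 -0.0003 -0.1432]
t: 6.48
tool_pos: [0.5194, 0.1103, 0.1957]
orientation: [-1.85, -2.539, 0.001]
force: [0.1, 0.2, -3.3]
opening: 0.0271
gripper_force: 55.0
[ 0.0107  0.0059  0.0707 -0.0001  0.0001 -0.0005]
```

```bash
python3 -m handwheel '[[1,0.0107,0.0059,0.03,0,0,0],[1,0.0107,0.0059,0.05,0,0,0],[1,0.0107,0.0059,0.0637,0,0,0],[1,0.0107,0.0059,0.0637,0,0,0],[1,0.0107,0.0059,0.0637,0,0,0],[1,0.0107,0.0059,0.0637,0,0,0]]'; python3 go.py .5217 .1222 .125 1.884
python3 - <<'E'
from h import *
p=shot('scene'); a=p['frame'][100:240,220:430]
cv2.imwrite('pics/s3.png',cv2.resize(cv2.cvtColor(a,cv2.COLOR_RGB2BGR),None,fx=3.8,fy=3.8,interpolation=cv2.INTER_CUBIC))
E
```

```text
t: 7.22
tool_pos: [0.5224, 0.1234, 0.1334]
orientation: [1.847, 2.539, 0.002]
force: [0.4, 0.2, -3.5]
opening: 0.0271
gripper_force: 55.0
[-0.0009 -0.0011  0.0084  0.0006  0.0001 -0.0001]
```

View pics/s3.png

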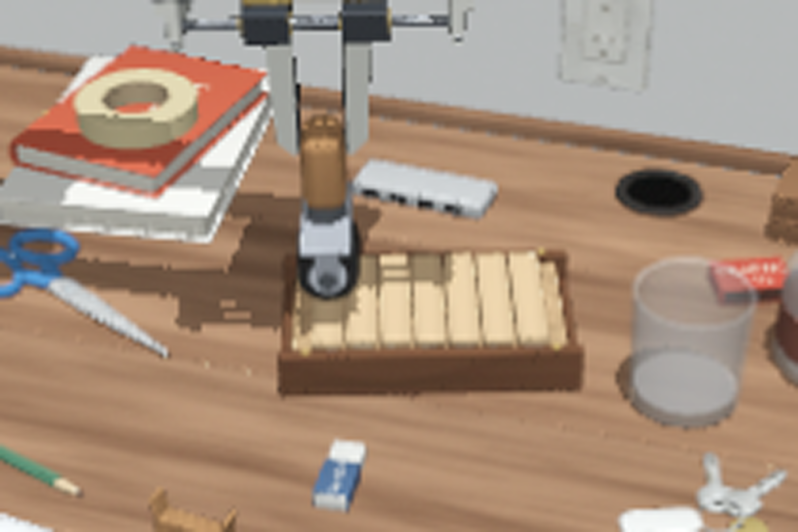

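The wheel hangs over the leftmost slat, centred between the battens, at about (328,275) in the crop. I'll feel down in small steps.

```bash
f(){ grep -E 'tool_pos|^force'; }
python3 -m handwheel '[[1,0,0,0.007,0,0,0],[1,0,0,0.007,0,0,0]]'|f
python3 -m handwheel '[[1,0,0,0.002,0,0,0],[1,0,0,0.004,0,0,0],[1,0,0,0.004,0,0,0]]'|f
```

```text
tool_pos: [0.5211, 0.1234, 0.1244]
force: [0.1, -0.1, -3.6]
tool_pos: [0.5215, 0.1234, 0.121]
force: [-0.3, -0.4, -3.2]
```

```bash
python3 -m handwheel '[[1,0,0,0.001,0,0,0],[1,0,0,0.002,0,0,0],[1,0,0,0.003,0,0,0],[1,0,0,0.003,0,0,0]]'|grep -E 'tool_pos|^force'
```

```text
tool_pos: [0.5224, 0.1235, 0.1191]
force: [-0.1, 0.5, 1.8]
```

```bash
for i in 1; do python3 -m handwheel '[[1,0,0,0.001,0,0,0],[1,0,0,0.001,0,0,0]]'|grep -E 'tool_pos|^force'; python3 -m handwheel '[[1,0,0,0.001,0,0,0],[1,0,0,0.001,0,0,0]]'|grep -E 'tool_pos|^force';  done
```

```text
tool_pos: [0.5225, 0.1235, 0.1182]
force: [0.2, 0.1, 5.6]
tool_pos: [0.5226, 0.1235, 0.1174]
force: [-1.0, -0.4, 6.2]
```

```bash
for i in 1; do python3 -m handwheel '[[1,0,0,0.001,0,0,0],[1,0,0,0.001,0,0,0]]'|grep -E 'tool_pos|^force'; python3 -m handwheel '[[1,0,0,0.001,0,0,0],[1,0,0,0.001,0,0,0]]'|grep -E 'tool_pos|^force';  done
```

```text
tool_pos: [0.5228, 0.1236, 0.1167]
force: [-0.5, 0.6, 7.3]
tool_pos: [0.5229, 0.1236, 0.1161]
force: [-2.2, -0.3, 10.4]
```

```bash
python3 -m handwheel '[[1,0,0,0.001,0,0,0],[1,0,0,0.001,0,0,0],[1,0,0,0.001,0,0,0]]'|grep -E 'tool_pos|^force'
```

```text
tool_pos: [0.5229, 0.1235, 0.1157]
force: [-3.9, -1.4, 14.3]
```

```bash
python3 -m handwheel '[[1,0,-0.002,0,0,0,0],[1,0,-0.004,0,0,0,0],[1,0,-0.006,0,0,0,0],[1,0,-0.006,0,0,0,0]]'|grep -E '^t|tool_pos|^force';python3 -m handwheel '[[1,0,0.002,0,0,0,0],[1,0,0.004,0,0,0,0],[1,0,0.006,0,0,0,0],[1,0,0.008,0,0,0,0],[1,0,0.010,0,0,0,0],[1,0,0.010,0,0,0,0]]'|grep -E '^t|tool_pos|^force'
```

```text
t: 10.28
tool_pos: [0.5174, 0.1218, 0.1152]
force: [-0.2, -0.1, 9.7]
t: 11.02
tool_pos: [0.5262, 0.1246, 0.1153]
force: [-5.4, -1.0, 13.4]
```

```bash
for i in 1; do python3 -m handwheel '[[1,0,0.002,0,0,0,0],[1,0,0.004,0,0,0,0],[1,0,0.006,0,0,0,0]]'|grep -E '^t|tool_pos|^force';python3 -m handwheel '[[1,0,0.002,0,0,0,0],[1,0,0.004,0,0,0,0]]'|grep -E '^t|tool_pos|^force'; done
```

```text
t: 11.4
tool_pos: [0.5328, 0.1268, 0.1155]
force: [-0.5, -0.9, 11.7]
t: 11.65
tool_pos: [0.5368, 0.1281, 0.1156]
force: [-1.6, 0.5, 10.8]
```

```bash
for i in 1; do python3 -m handwheel '[[1,0,0.002,0.0005,0,0,0],[1,0,0.004,0.0005,0,0,0],[1,0,0.006,0.0005,0,0,0]]'|grep -E '^t|tool_pos|^force';python3 -m handwheel '[[1,0,0.002,0,0,0,0],[1,0,0.004,0,0,0,0],[1,0,0.006,0,0,0,0]]'|grep -E '^t|tool_pos|^force'; done
```

```text
t: 12.02
tool_pos: [0.5428, 0.13, 0.1156]
force: [-3.0, -0.5, 14.6]
t: 12.4
tool_pos: [0.5477, 0.1316, 0.1158]
force: [-4.9, -1.2, 18.8]
```

```bash
for i in 1; do python3 -m handwheel '[[1,0,0.002,-0.0005,0,0,0],[1,0,0.004,-0.001,0,0,0],[1,0,0.006,-0.001,0,0,0]]'|grep -E '^t|tool_pos|^force';python3 -m handwheel '[[1,0,0.002,0,0,0,0],[1,0,0.004,0,0,0,0]]'|grep -E '^t|tool_pos|^force'; done
```

```text
t: 12.78
tool_pos: [0.5537, 0.1336, 0.116]
force: [-0.7, 0.5, 11.9]
t: 13.02
tool_pos: [0.5577, 0.1349, 0.1161]
force: [-0.0, -0.2, 11.1]
```

```bash
for i in 1; do python3 -m handwheel '[[1,0,0.002,0.0003,0,0,0],[1,0,0.004,0.0003,0,0,0],[1,0,0.006,0.0003,0,0,0]]'|grep -E '^t|tool_pos|^force';python3 -m handwheel '[[1,0,0.002,-0.0003,0,0,0],[1,0,0.004,-0.0006,0,0,0],[1,0,0.006,-0.0006,0,0,0]]'|grep -E '^t|tool_pos|^force'; done
```

```text
t: 13.4
tool_pos: [0.5636, 0.1368, 0.1162]
force: [-2.0, 0.3, 13.7]
t: 13.78
tool_pos: [0.5679, 0.1382, 0.1163]
force: [-4.7, -1.0, 14.7]
```

```bash
for i in 1; do python3 -m handwheel '[[1,0,0.002,0,0,0,0],[1,0,0.004,0,0,0,0],[1,0,0.006,0,0,0,0]]'|grep -E '^t|tool_pos|^force';python3 -m handwheel '[[1,0,0.002,0,0,0,0],[1,0,0.004,0,0,0,0]]'|grep -E '^t|tool_pos|^force'; done
```

```text
t: 14.15
tool_pos: [0.5745, 0.1404, 0.1163]
force: [-0.9, 0.8, 11.2]
t: 14.4
tool_pos: [0.5785, 0.1417, 0.1163]
force: [-0.2, 0.3, 10.9]
```

```bash
for i in 1; do python3 -m handwheel '[[1,0,0.002,0.0003,0,0,0],[1,0,0.004,0.0003,0,0,0],[1,0,0.006,0.0003,0,0,0]]'|grep -E '^t|tool_pos|^force';python3 -m handwheel '[[1,0,0.002,-0.0003,0,0,0],[1,0,0.004,-0.0006,0,0,0],[1,0,0.006,-0.0006,0,0,0]]'|grep -E '^t|tool_pos|^force';python3 -m handwheel '[[1,0,0.002,0,0,0,0],[1,0,0.004,0,0,0,0],[1,0,0.006,0,0,0,0]]'|grep -E '^t|tool_pos|^force'; done
```

```text
t: 14.78
tool_pos: [0.5844, 0.1436, 0.1163]
force: [-1.0, -0.3, 11.6]
t: 15.15
tool_pos: [0.5886, 0.145, 0.1163]
force: [-4.8, -1.2, 12.8]
t: 15.52
tool_pos: [0.5952, 0.1472, 0.1163]
force: [-0.9, 1.2, 9.3]
```

```bash
for i in 1; do python3 -m handwheel '[[1,0,0.002,0.0005,0,0,0],[1,0,0.004,0.0009,0,0,0],[1,0,0.006,0.0009,0,0,0]]'|grep -E '^t|tool_pos|^force';python3 -m handwheel '[[1,0,0.002,0,0,0,0],[1,0,0.004,0,0,0,0]]'|grep -E '^t|tool_pos|^force';python3 -m handwheel '[[1,0,0.002,-0.0003,0,0,0],[1,0,0.004,-0.0006,0,0,0],[1,0,0.006,-0.0006,0,0,0]]'|grep -E '^t|tool_pos|^force'; done
```

```text
t: 15.9
tool_pos: [0.6017, 0.1492, 0.1162]
force: [-0.8, 0.4, 11.5]
t: 16.15
tool_pos: [0.6054, 0.1504, 0.1161]
force: [-0.6, 0.0, 12.1]
t: 16.52
tool_pos: [0.6096, 0.1518, 0.116]
force: [-4.1, -0.7, 12.8]
```

```bash
for i in 1; do python3 -m handwheel '[[1,0,0.002,0.0003,0,0,0],[1,0,0.004,0.0006,0,0,0],[1,0,0.006,0.0006,0,0,0]]'|grep -E '^t|tool_pos|^force';python3 -m handwheel '[[1,0,0.002,0.0003,0,0,0],[1,0,0.004,0.0006,0,0,0]]'|grep -E '^t|tool_pos|^force';python3 -m handwheel '[[1,0,0.002,0.0002,0,0,0],[1,0,0.004,0.0002,0,0,0],[1,0,0.006,0.0002,0,0,0]]'|grep -E '^t|tool_pos|^force'; done
```

```text
t: 16.9
tool_pos: [0.6165, 0.1541, 0.1159]
force: [-1.0, 0.3, 9.9]
t: 17.15
tool_pos: [0.6207, 0.1554, 0.1157]
force: [-0.6, 0.4, 12.2]
t: 17.52
tool_pos: [0.6265, 0.1573, 0.1156]
force: [-0.1, 0.5, 10.7]
```

```bash
for i in 1; do python3 -m handwheel '[[1,0,0.002,0.0005,0,0,0],[1,0,0.004,0.0005,0,0,0],[1,0,0.005,0.0005,0,0,0]]'|grep -E '^t|tool_pos|^force';python3 -m handwheel '[[1,0,0.002,0,0,0,0],[1,0,0.004,0,0,0,0],[1,0,0.006,0.0003,0,0,0]]'|grep -E '^t|tool_pos|^force';python3 -m handwheel '[[1,0,0.002,0.0003,0,0,0],[1,0,0.004,0.0005,0,0,0],[1,0,0.006,0.0005,0,0,0]]'|grep -E '^t|tool_pos|^force'; done
```

```text
t: 17.9
tool_pos: [0.6302, 0.1585, 0.1152]
force: [-5.1, -0.6, 16.8]
t: 18.27
tool_pos: [0.6368, 0.1606, 0.1151]
force: [-0.4, 0.6, 14.2]
t: 18.65
tool_pos: [0.643, 0.1626, 0.1149]
force: [-0.0, 0.2, 13.5]
```

```bash
for i in 1; do python3 -m handwheel '[[1,0,0.002,0.0003,0,0,0],[1,0,0.004,0.0006,0,0,0],[1,0,0.004,0.0006,0,0,0],[1,0,0.004,0.0006,0,0,0]]'|grep -E '^t|tool_pos|^force';python3 -m handwheel '[[1,0,0.002,0,0,0,0],[1,0,0.004,0,0,0,0],[1,0,0.004,0,0,0,0],[1,0,0.004,0,0,0,0]]'|grep -E '^t|tool_pos|^force';python3 -m handwheel '[[1,0,-0.002,0,0,0,0],[1,0,-0.004,0,0,0,0],[1,0,-0.006,0,0,0,0],[1,0,-0.006,0,0,0,0]]'|grep -E '^t|tool_pos|^force'; done; python3 -c "
from h import *;s=robot.read_state();print(s['orientation'],s['wrist_torque'],s['force'])"
```

```text
t: 19.15
tool_pos: [0.6471, 0.164, 0.1146]
force: [0.4, 1.7, 13.6]
t: 19.65
tool_pos: [0.6508, 0.1652, 0.1145]
force: [1.6, -0.4, 14.2]
t: 20.15
tool_pos: [0.6451, 0.1633, 0.1147]
force: [0.3, 0.5, 14.0]
[1.84511481 2.53705323 0.00831505] [ 0.23608308 -0.13127549  0.06739875] [ 0.34735058  0.45877787 13.98783347]
```

```bash
for i in 1; do python3 -m handwheel '[[1,0,-0.003,-0.0001,0,0,0],[1,0,-0.006,-0.0002,0,0,0],[1,0,-0.009,-0.0003,0,0,0],[1,0,-0.011,-0.0004,0,0,0],[1,0,-0.011,-0.0004,0,0,0]]'|grep -E '^t|tool_pos|^force';python3 -m handwheel '[[1,0,-0.003,-0.0001,0,0,0],[1,0,-0.006,-0.0002,0,0,0],[1,0,-0.009,-0.0003,0,0,0],[1,0,-0.009,-0.0004,0,0,0],[1,0,-0.009,-0.0004,0,0,0]]'|grep -E '^t|tool_pos|^force'; done
```

```text
t: 20.78
tool_pos: [0.6348, 0.16, 0.1151]
force: [0.5, 1.1, 15.4]
t: 21.4
tool_pos: [0.6261, 0.1571, 0.1154]
force: [0.0, 1.5, 16.2]
```

```bash
for i in 1; do python3 -m handwheel '[[1,0,-0.003,-0.0001,0,0,0],[1,0,-0.006,-0.0002,0,0,0],[1,0,-0.009,-0.0003,0,0,0],[1,0,-0.011,-0.0004,0,0,0],[1,0,-0.011,-0.0004,0,0,0]]'|grep -E '^t|tool_pos|^force';python3 -m handwheel '[[1,0,-0.003,-0.0001,0,0,0],[1,0,-0.006,-0.0002,0,0,0],[1,0,-0.009,-0.0003,0,0,0],[1,0,-0.011,-0.0003,0,0,0],[1,0,-0.011,-0.0003,0,0,0]]'|grep -E '^t|tool_pos|^force'; done
```

```text
t: 22.02
tool_pos: [0.6155, 0.1537, 0.1157]
force: [-0.9, 1.0, 14.3]
t: 22.65
tool_pos: [0.6052, 0.1503, 0.116]
force: [-0.0, 1.0, 14.9]
```

Run:
```python
from h import *
s=robot.read_state(); print(s['q'],s['tool_pos'],s['wrist_torque'],s['force'])
p=shot('scene'); a=p['frame'][120:220,270:400]
cv2.imwrite('pics/s4.png',cv2.resize(cv2.cvtColor(a,cv2.COLOR_RGB2BGR),None,fx=5.8,fy=5.8,interpolation=cv2.INTER_CUBIC))
```

```text
[ 1.60993309e-01  2.38767538e-01  1.52405225e+00  4.72864989e-04
  1.37199653e+00 -1.52279678e-01] [0.60516813 0.15033469 0.11599908] [ 0.22893385 -0.06819792 -0.00199883] [-0.02327688  0.95997108 14.85944717]
```

View pics/s4.png

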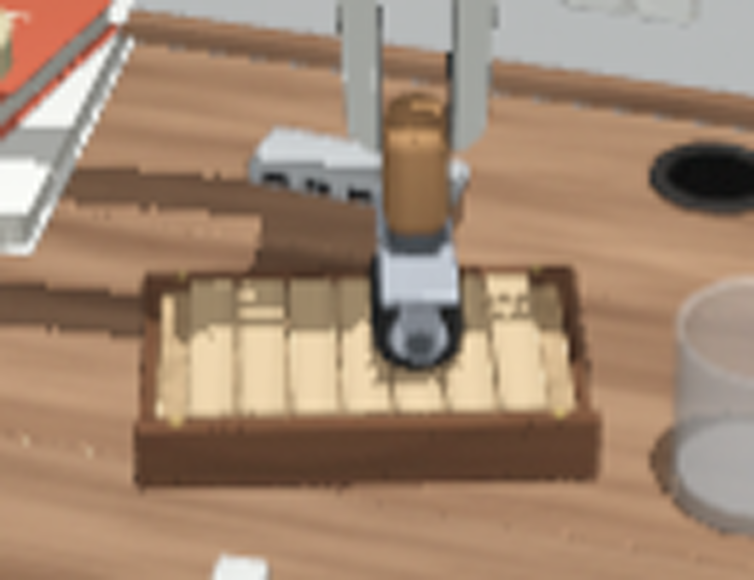

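The picture shows the roller upright on slat5 at about (415,340) in the crop, and the slats on both sides look level. I'll carry on back along the row.

```bash
for i in 1; do python3 -m handwheel '[[1,0,-0.004,-0.0001,0,0,0],[1,0,-0.008,-0.0002,0,0,0],[1,0,-0.012,-0.0003,0,0,0],[1,0,-0.016,-0.0003,0,0,0],[1,0,-0.020,-0.0003,0,0,0],[1,0,-0.022,-0.0003,0,0,0],[1,0,-0.022,-0.0003,0,0,0]]'|grep -E '^t|tool_pos|^force';python3 -m handwheel '[[1,0,-0.003,0,0,0,0],[1,0,-0.006,0,0,0,0],[1,0,-0.009,0,0,0,0],[1,0,-0.011,0,0,0,0],[1,0,-0.011,0,0,0,0]]'|grep -E '^t|tool_pos|^force'; done
```

```text
t: 23.58
tool_pos: [0.5842, 0.1435, 0.1162]
force: [-1.5, 0.7, 14.7]
t: 24.2
tool_pos: [0.5737, 0.1401, 0.1161]
force: [-1.5, 1.1, 15.0]
```

```bash
for i in 1; do python3 -m handwheel '[[1,0,-0.003,0,0,0,0],[1,0,-0.006,0.0001,0,0,0],[1,0,-0.009,0.0002,0,0,0],[1,0,-0.011,0.0002,0,0,0],[1,0,-0.011,0.0002,0,0,0]]'|grep -E '^t|tool_pos|^force';python3 -m handwheel '[[1,0,-0.004,0.0001,0,0,0],[1,0,-0.008,0.0002,0,0,0],[1,0,-0.012,0.0002,0,0,0],[1,0,-0.016,0.0003,0,0,0],[1,0,-0.020,0.0004,0,0,0],[1,0,-0.022,0.0004,0,0,0],[1,0,-0.022,0.0004,0,0,0]]'|grep -E '^t|tool_pos|^force'; done
```

```text
t: 24.82
tool_pos: [0.5633, 0.1367, 0.116]
force: [0.7, 0.9, 16.1]
t: 25.7
tool_pos: [0.5424, 0.1299, 0.1155]
force: [-0.2, -0.2, 15.9]
```

```bash
for i in 1; do python3 -m handwheel '[[1,0,-0.004,0.0001,0,0,0],[1,0,-0.008,0.0002,0,0,0],[1,0,-0.012,0.0002,0,0,0],[1,0,-0.016,0.0003,0,0,0],[1,0,-0.020,0.0004,0,0,0],[1,0,-0.022,0.0004,0,0,0],[1,0,-0.022,0.0004,0,0,0]]'|grep -E '^t|tool_pos|^force'; done
```

```text
t: 26.58
tool_pos: [0.5212, 0.123, 0.1147]
force: [-1.5, 1.0, 15.0]
```

```bash
python3 -m handwheel '[[1,0,-0.003,0,0,0,0],[1,0,-0.005,0.0004,0,0,0],[1,0,-0.005,0.0006,0,0,0],[1,0,-0.005,0.0006,0,0,0]]'|grep -E '^t|tool_pos|^force'; python3 -m handwheel '[[1,0,0,-0.004,0,0,0],[1,0,0,-0.02,0,0,0],[1,0,0,-0.06,0,0,0],[1,0,0,-0.10,0,0,0],[1,0,0,-0.10,0,0,0],[1,0,0,-0.10,0,0,0]]'|grep -E '^t|tool_pos|^force'
python3 go.py .5265 -.1700 .20 1.434
python3 - <<'E'
from h import *
p=shot('top'); a=p['frame'][150:275,195:305]
q=shot('scene'); b=q['frame'][150:215,280:390]
A=cv2.resize(a,None,fx=3.6,fy=3.6,interpolation=cv2.INTER_CUBIC);B=cv2.resize(b,None,fx=3.6,fy=3.6,interpolation=cv2.INTER_CUBIC)
o=np.zeros((450,800,3),np.uint8);o[:450,:396]=A[:450,:396];o[:234,400:796]=B[:234,:396]
cv2.imwrite('pics/s5.png',o[...,::-1])
E
```

```text
t: 27.08
tool_pos: [0.5166, 0.1215, 0.1143]
force: [-2.3, 0.5, 17.1]
t: 27.82
tool_pos: [0.5134, 0.1208, 0.2096]
force: [-0.1, -0.3, -4.0]
[-0.2808 -0.0771  0.0097 -0.0006  0.      0.1432]
```

View pics/s5.png

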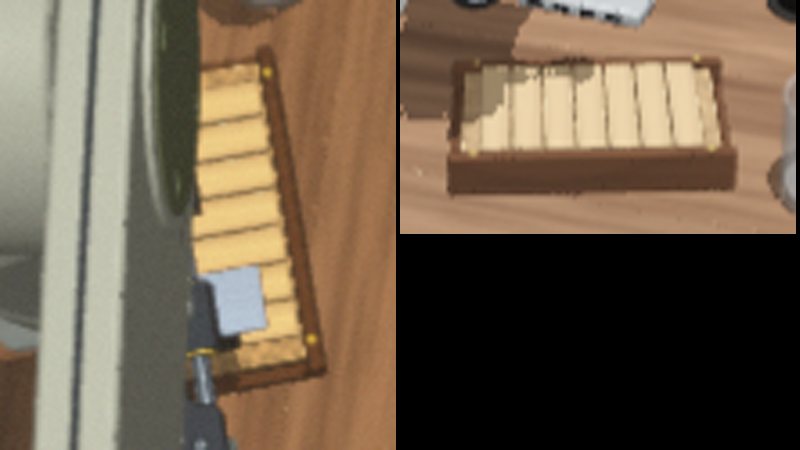

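The slats look level in the crop, with the middle ones no prouder than the end ones, and the glass is untouched. Now I'll take the roller back above the rest.

```bash
python3 -m handwheel '[[1,-0.06,-0.016,0.01,0,0,0.03],[1,-0.12,-0.032,0.01,0,0,0.06],[1,-0.18,-0.048,0.01,0,0,0.09],[1,-0.24,-0.064,0.01,0,0,0.12],[1,-0.281,-0.077,0.01,0,0,0.1432],[1,-0.281,-0.077,0.01,0,0,0.1432],[1,-0.281,-0.077,0.01,0,0,0.1432],[1,-0.281,-0.077,0.01,0,0,0.1432],[1,-0.281,-0.077,0.01,0,0,0.1432]]'; python3 go.py .5273 -.1699 .125 1.434
```

```text
t: 29.05
tool_pos: [0.5275, -0.1689, 0.2008]
orientation: [-2.366, -2.067, -0.0]
force: [1.0, -1.1, -2.5]
opening: 0.0273
gripper_force: 55.0
[-0.001  -0.      0.0758 -0.     -0.0001  0.0006]
```

```bash
python3 -m handwheel '[[1,-0.001,0,0.03,0,0,0.0006],[1,-0.001,0,0.06,0,0,0.0006],[1,-0.001,0,0.081,0,0,0.0006],[1,-0.001,0,0.081,0,0,0.0006],[1,-0.001,0,0.081,0,0,0.0006],[1,-0.001,0,0.081,0,0,0.0006]]'|grep -E '^t|tool_pos|^force'; python3 go.py .5273 -.1699 .1 1.434
python3 - <<'E'
from h import *
q=shot('scene'); b=q['frame'][195:300,200:340]
cv2.imwrite('pics/s6.png',cv2.resize(b,None,fx=5.5,fy=5.5,interpolation=cv2.INTER_CUBIC)[...,::-1])
E
```

```text
t: 29.8
tool_pos: [0.5282, -0.1713, 0.1216]
force: [-1.0, -0.1, -2.8]
[ 0.0013 -0.0012  0.0216  0.0008  0.0002 -0.0005]
```

View pics/s6.png

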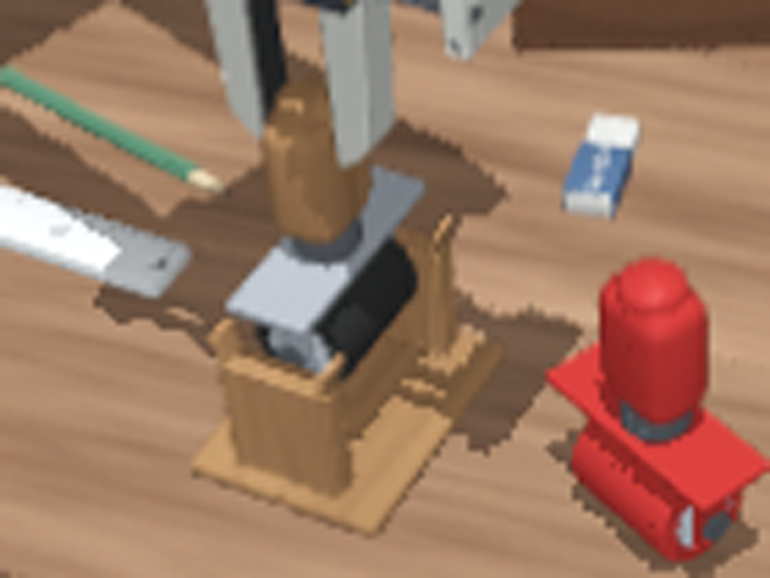

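The crown is above and between the post lips, aligned with the rest, so I'll lower slowly.

```bash
python3 -m handwheel '[[1,0.001,-0.0005,0.004,0,0,0],[1,0.001,-0.0005,0.008,0,0,0],[1,0.001,-0.0005,0.012,0,0,0],[1,0.001,-0.0005,0.016,0,0,0],[1,0.001,-0.0005,0.018,0,0,0],[1,0.001,-0.0005,0.018,0,0,0]]'|grep -E '^t|tool_pos|^force'; python3 go.py .5273 -.1699 .096 1.434
```

```text
t: 30.6
tool_pos: [0.5267, -0.17, 0.1017]
force: [1.0, -0.6, -3.2]
[ 0.0002  0.0006  0.0057 -0.0002 -0.     -0.0006]
```

```bash
python3 -m handwheel '[[1,0,0,0.002,0,0,0],[1,0,0,0.004,0,0,0],[1,0,0,0.004,0,0,0]]'|grep -E '^t|tool_pos|^force';python3 -m handwheel '[[1,0,0,0.001,0,0,0],[1,0,0,0.001,0,0,0],[1,0,0,0.001,0,0,0]]'|grep -E '^t|tool_pos|^force'
```

```text
t: 30.98
tool_pos: [0.5267, -0.17, 0.0977]
force: [-0.3, 0.1, -2.8]
t: 31.35
tool_pos: [0.5269, -0.17, 0.0969]
force: [0.1, 0.7, -3.6]
```

```bash
python3 -m handwheel '[[1,0,0,0.001,0,0,0],[1,0,0,0.001,0,0,0],[1,0,0,0.001,0,0,0]]'|grep -E '^t|tool_pos|^force';python3 -m handwheel '[[1,0,0,0.0007,0,0,0],[1,0,0,0.0007,0,0,0],[1,0,0,0.0007,0,0,0]]'|grep -E '^t|tool_pos|^force'
```

```text
t: 31.72
tool_pos: [0.5269, -0.1701, 0.096]
force: [-0.3, 0.5, -2.6]
t: 32.1
tool_pos: [0.5271, -0.1701, 0.0959]
force: [-2.5, 1.1, 6.0]
```

It has landed at the height it was taken from, so there was no slip in the grip. I'll release and retreat.

```bash
python3 -m handwheel '[[1,0,0,-0.0012,0,0,0],[1,0,0,-0.0012,0,0,0],[0.3,0,0,-0.0012,0,0,0],[-1,0,0,-0.0012,0,0,0],[-1,0,0,-0.0012,0,0,0],[-1,0,0,-0.0012,0,0,0],[-1,0,0,-0.0012,0,0,0],[-1,0,0,-0.0012,0,0,0],[-1,0,0,-0.0012,0,0,0]]' 5
python3 -m handwheel '[[-1,0,0,-0.02,0,0,0],[-1,0,0,-0.06,0,0,0],[-1,0,0,-0.12,0,0,0],[-1,0,0,-0.18,0,0,0],[-1,0,0,-0.18,0,0,0],[-1,0,0,-0.18,0,0,0],[-1,0,0,-0.18,0,0,0]]'
python3 - <<'E'
from h import *
q=shot('scene'); b=q['frame'][150:310,200:430]
cv2.imwrite('pics/s7.png',cv2.resize(b,None,fx=3.4,fy=3.4,interpolation=cv2.INTER_CUBIC)[...,::-1])
E
```

```text
t: 33.22
tool_pos: [0.5268, -0.17, 0.0964]
orientation: [-2.37, -2.062, 0.0]
force: [0.1, 0.1, 0.4]
opening: 0.0875
gripper_force: 0.0
t: 34.1
tool_pos: [0.526, -0.1697, 0.2748]
orientation: [-2.368, -2.06, 0.002]
force: [0.2, -0.2, -0.3]
opening: 0.0932
gripper_force: 0.0
```

View pics/s7.png

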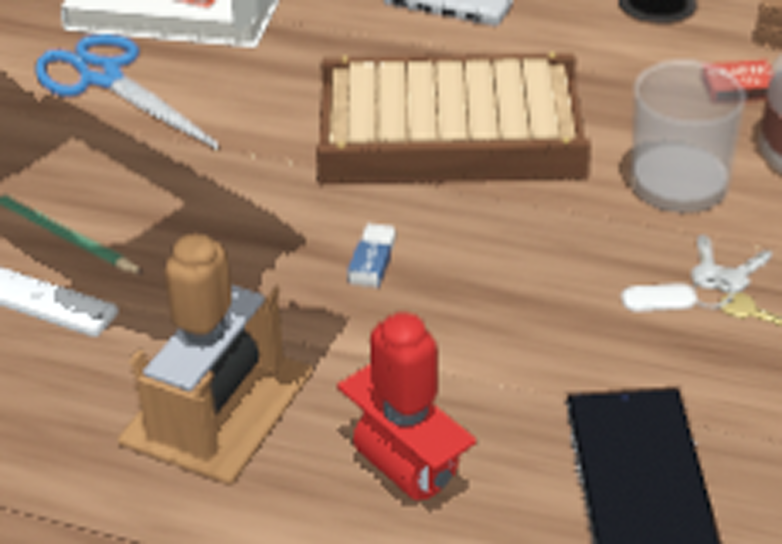

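The roller hangs in its rest at about (200,330) with the wheel clear. The slats are level, and the glass and the red look-alike haven't moved.

```bash
python3 -c "
from plant import robot
print(robot.close_job())"
```

```text
the job is handed in; nothing more can be done
None
```

I handed the job in at about 34 s: I rolled the whole row there and back at about 12–22 N by the wrist readings, all seven slats felt hard down, and the roller hangs in its rest with its wheel clear; the glass and everything else look unmoved.

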